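Shut the instrument box and open its dial padlock, ready for the hasp

TASK

The dissecting instruments are back in their box: first shut the lid fully, so that its slotted hasp leaf drops over the staple on the front deck. Then open the combination padlock that is parked, locked, on the other eye of the deck: the earlier numbers are already dialled, so turn its dial on clockwise, click by click, until the pointed end of the grip bar stands at the index mark next to the shackle, and pull the padlock's body away from the shackle as far as it goes. Slip the short leg out of the eye, lift the padlock off and finish while holding it, shackle still open, level and clear of everything just above the hasp's staple, ready to be hooked on; do not let go, and leave the things around the box where they are.

Things in the scene. Friction and masses are not known exactly. Their poses are not given: they have to be found in the camera images.
- instrument_box: Grey sheet-steel box, fixed, 270 (x) by 290 (y) by 80 mm high; origin at the centre of its underside, x away from the robot at yaw 0, z up. The front of its top, from x = -135 to -20 mm, is a fixed flat deck at z = 80 mm; the rest is the compartment under the lid. Steel carrying bails stand 15 mm out of its y sides.
- box_lid (a joint): Angle of the lid about the box's far top edge, rad: 0 shut, 1.25 fully open; starts between 0.5 and 0.95. A stiff hinge: it stays where it is left, and shuts when its front edge is pressed down with about 2 to 5 N. The lid is a 155 (front to back) by 294 by 10 mm panel.
- lid_press (a point): Point on the lid's upper face, 15 mm in from its front edge and in the middle of its width: where to press. Its frame turns with the lid (z is the normal of the upper face, x points to the hinge); 140 mm from the hinge line along the panel and 10 mm above it across the panel. With the lid shut it lies 90 mm above the worktop.
- lid_hinge (a point): Point of the lid's hinge line, at the lid's underside, in the middle of its width, 80 mm above the worktop; the hinge line runs along the box's y.
- hasp_staple (a point): Top of the hasp's staple, 28 mm above the deck, a closed loop of 6 mm round bar on the deck at the robot's left in front of the lid; the slotted leaf on the lid's front edge drops over it. Axes as the box.
- parking_eye (a point): Foot of the parking eye, on the deck at the robot's right: a closed loop of 6 mm round bar, its two upright legs 23 mm apart (centres) along the box's x, this point half-way between them. The cross-bar's upper side is 28 mm above the deck. One upright leg stands inside the padlock's shackle, whose short leg runs through the loop. Axes as the box.
- padlock_mid (a point): Centre, half-way up, of the loose padlock's steel body, lying on its back on the deck, dial up; about 0.3 kg. Body 64 (x) by 48 (y) by 24 mm; x points to the shackle (roughly the box's -y, to the robot's right), z up. Grasp it across the 48 mm sides. The parking eye stands about 46 mm ahead (+x); pulled to -x, the body has 1 to 5 mm of slack before the eye stops the bow.
- dial_grip (a point): Centre of the dial's steel grip bar, on the dial's axis, 26 mm above padlock_mid. The bar is 10 mm wide, 38 mm long (19 mm to each side), 15 mm high (30.5 to 45.5 mm above the deck) and stands on a black disc 41 mm across; the pads can hold its straight middle. x of this frame points to the bar's pointed end, z up.
- padlock_dial (a joint): Turn of the dial, rad, growing clockwise seen from above; 0 when the bar's pointed end is at the index mark, i.e. points along the padlock's +x to the shackle. It clicks into a notch every 24 degrees (0.419 rad), at 0.02 to 0.03 N m; it starts two or three notches before 0. Only in the notch at 0 (within about 0.15 rad) can the shackle come out.
- padlock_shackle (a joint): How far the shackle is drawn out of the body, m: 0 locked, 0.022 fully open. Locked it gives about 2 mm. Unlocked it moves with about 3 N of friction and stays where it is left.
- shackle_bow (a point): Middle of the shackle's bow, 7 mm bar, 55.5 mm ahead (+x) of padlock_mid when locked, 77.5 mm when open. Legs at the padlock's y = +15.5 mm (long) and -15.5 mm (short, in the eye). Open, the inside is 42 mm long and the short leg ends 16 mm in front of the steel body; with the eye in that gap (35 to 45 mm ahead of padlock_mid) the padlock lifts straight up.
- specimen_jar: White specimen jar with a screw lid, 56 mm across, 72 mm high, farther right; leave alone. Origin at the centre of its underside.
- lab_timer: Small cream count-down timer with a sloped face, 55 by 66 by 34 mm, farther right; leave alone. Origin at the centre of its underside.
- objective_case: White screw pot with a black knurled lid, 33 mm across, 49 mm high, right of the box inside the loop of the mains lead; leave alone. Origin at the centre of its underside.

How it is judged (in metres and radians):
On the way, in this order (a step that is already met when the one before it is completed fails the run):
1. the lid is shut (value of joint box_lid below 0.03 rad), for 0.2 s.
2. the dial's pointer stands at the index mark, the shackle not yet drawn (value of joint padlock_dial between -0.15 and 0.15 rad and value of joint padlock_shackle below 0.006 m), for 0.2 s.
3. the shackle is pulled open (value of joint padlock_shackle above 0.018 m), for 0.2 s.
4. the padlock is off the eye and lifted (z of padlock_mid in the frame of hasp_staple above 0.015 m), for 0.2 s.
At the end, for the whole second after the job is handed in: Lid shut (0.03 rad); padlock held still in the fingers (over 1 N), not touching the box, shackle drawn out 17 mm or more, body level within 0.3 rad, its centre within 100 mm sideways of the hasp's staple and 15 to 150 mm above the staple's top (value of joint box_lid below 0.03 rad and value of joint padlock_shackle above 0.017 m and horizontal distance between padlock_mid and hasp_staple below 0.1 m and z of padlock_mid in the frame of hasp_staple between 0.015 and 0.15 m and angle between padlock_mid's own z axis and vertical below 0.3 rad and contact force between the fingers and padlock above 1 N and contact force between padlock and instrument_box below 0.1 N and linear speed of padlock below 0.03 m/s); the arm keeps its last pose, push and grip.
It fails at once if a thing beside the box is pushed more than 30 mm (distance of any of specimen_jar, lab_timer, objective_case from where it was at the start of the episode above 0.03 m).
It also fails if it takes over 48 s, if anything falls off the work surface, if the arm or the gripper's body presses on something with over 40 N, if the wrist force passes 120 N, or if a joint passes its speed limit or range.

ROBOT

A 6-joint arm with a two-finger parallel gripper is mounted at the origin on a cart in front of the work surface, level with it; the furniture and walls round the work are solid. World frame = base frame: x ahead of the robot, y to its left, z up, the work surface at z = 0. Lengths are in m, angles in degrees, forces in N, time in s.
With the tool pointing down it reaches from about 0.275 to 0.825 m from the base axis. Payload 4.9 kg.
Tool frame: the origin (TCP) lies between the finger pads; the fingertips stand 25 mm ahead of it and the grasp point (between the pads) lies 6 mm ahead of it; z points along the fingers, y is the direction in which the jaws open and shut (so a half turn about z gives the same grasp; the last joint's range is limited). The gripper opens to 85 mm and grips with 20 to 120 N. Pads are 22 mm wide; open, the fingers measure 114 mm over their backs; the gripper's body (76 mm by 85 mm) begins 54 mm behind the grasp point. The pads swing forward as they close: fully open they stand 13 mm farther back than shut.
Start: joints at [-82.517, 18.69, -11.035, 60.275, 0, 82.311], TCP at [0.144, -0.531, 0.256] pointing down, gripper open.
Joint ranges: [-152.03, 152.03], [-55.5, 102.48], [-74.3, 77.21], [-110.64, 120.58], [-84.22, 78.4], [-180, 180]. Speed limits (degrees/s): [147.25, 147.25, 180, 180, 180, 180].

INTERFACE

Orientations are given as a 3x3 rotation matrix whose columns are the frame's x, y, z axes.
In Python, from station import manip, read_camera, get_calibration gives the robot as it stands.
- The arm moves only by the tool carry_out, never from a script. Its argument "moves" is a list of rows, each a list of 3 entries, a list of its own where there are three numbers: the turn, a rotation vector about the tool's x, y, z in rad, then the shift along the tool's x, y, z in cm, then the gripper command: -1 is shut, 1 is fully open, values between are in proportion. A call has exactly 10 rows; each row is the pose to reach, as a shift and turn from the pose commanded when the call began, along the tool's axes at that moment; what a row does not reach only later rows make up. A row lasts 1/10 s, in which the tool goes at most 50 mm and 8.59 degrees, less where a joint would pass 70% of its speed; a pose out of reach is approached as far as the arm can. A call with a gripper value outside its range is refused whole. The fingers move at their own pace and stop on an object; "squeeze" is the grip in N (left out, the last holds). Time passes only in rows, so rows that repeat a pose let the fingers close, or fill a call up. It gives the time, the measured TCP pose, the force and the opening at its end, in the units of the state.
- manip.get_obs(): the state, without advancing time (a new reading comes with each control period).
- read_camera(name): name is "side" or "top"; returns the picture (384x512x3 uint8, red, green, blue); there is no depth.
- get_calibration(name): a dict with "K" (3x3 intrinsics, pixels), "eye" and "attitude" of the camera in the world. Camera axes: x right, y up, looking along -z (the intrinsics and any distortion apply to the point x, -y, -z); pixel columns grow to the right and rows downward; lengths in m; the calibration is good to about 2 mm. A picture is of the moment at which its call begins. get_calibration takes no time and is no camera call.
- manip.job_done(): hands the job in, once; it reports no verdict.
The state is a dict: "time_s": time; "q": joint angles; "dq": joint speeds; "tau": joint torques, N m; "eef_pos": TCP position; "eef_rot": TCP orientation; "contact_force": force on the tool from outside, world axes, zero at the start; "ft_torque": the same for the moment, N m; "width": finger opening in m.
Only numpy, scipy, OpenCV 4.12 (cv2) and the standard library are available. Lean on these libraries where they do the work, as an engineer would, in place of code of your own. Each camera call takes 0.05 s, during which the arm holds its last target.

## Working session

There is one attempt and no reset: what is moved stays moved. The work goes in short steps, Python scripts to look and compute and a tool call to move; the robot and the scene stay as the last step left them, time stands still between calls to the robot, and variables do not carry over. Pictures are saved under pics/ and viewed, and the job is handed in when it is done.

Besides the shell and the picture viewer there is one more tool, called after ">>>" by a JSON object that holds its "op" and its "data". carry_out: Moves the arm, as the interface text tells. Its arguments: {"type":"object","properties":{"moves":{"type":"array"},"squeeze":{"type":"number"}},"required":["moves"]}

```bash
ls; mkdir -p pics
python3 - <<'E'
from station import manip, read_camera, get_calibration
import cv2, numpy as np
np.set_printoptions(precision=4,suppress=True)
for n in ("side","top"):
    im=read_camera(n); cv2.imwrite(f"pics/{n}0.png",cv2.resize(im[:,:,::-1],(800,600),interpolation=cv2.INTER_CUBIC)); np.save(f"{n}0.npy",im)
    print(n,get_calibration(n))
o=manip.get_obs()
for k in o: print(k,o[k])
E
```

```text
pics
side {'K': array([[450.0593,   0.    , 255.7785],
       [  0.    , 450.0593, 196.6072],
       [  0.    ,   0.    ,   1.    ]]), 'eye': array([0.0179, 0.5925, 1.0056]), 'attitude': array([[-0.6546,  0.5973, -0.4634],
       [-0.756 , -0.5125,  0.4073],
       [ 0.0058,  0.6169,  0.787 ]])}
top {'K': array([[462.5405,   0.    , 256.0486],
       [  0.    , 462.5405, 191.6947],
       [  0.    ,   0.    ,   1.    ]]), 'eye': array([0.4259, 0.1155, 1.3563]), 'attitude': array([[-0.003 ,  0.9948, -0.1019],
       [-0.9999, -0.0017,  0.0122],
       [ 0.012 ,  0.1019,  0.9947]])}
time_s 0.1
q [-82.5167  18.7295 -11.0829  60.2767   0.0001  82.3107]
dq [ 0.0106 -0.1197  0.1064  0.0239  0.0939  0.0704]
tau [  0.0005 -44.4239  26.3038   0.0079  -0.0002  -0.    ]
eef_pos [ 0.1439 -0.5304  0.2556]
eef_rot [[ 0.9651  0.2617 -0.0002]
 [ 0.2617 -0.9651  0.0015]
 [ 0.0002 -0.0015 -1.    ]]
contact_force [-1.0012  0.4171  0.6071]
ft_torque [-0.0111 -0.0136 -0.0036]
width 0.08550538423271774
```

View pics/side0.png

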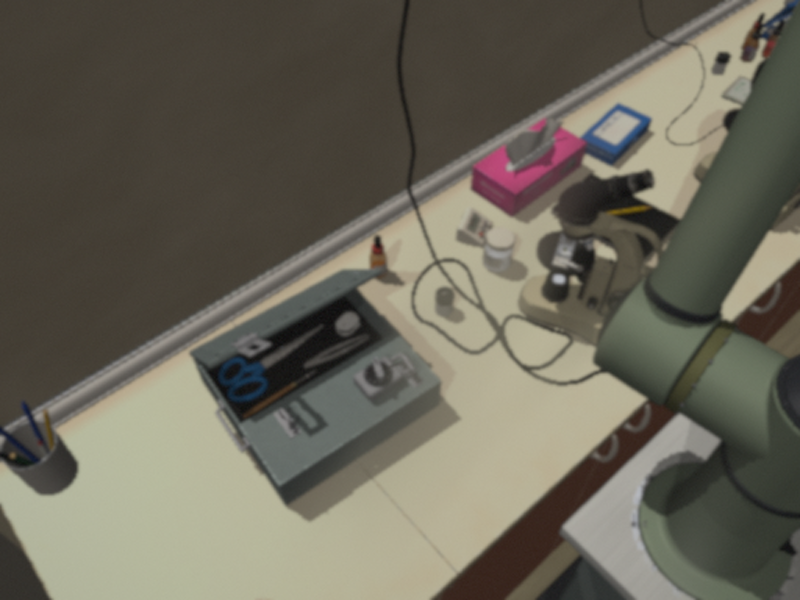

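View pics/top0.png

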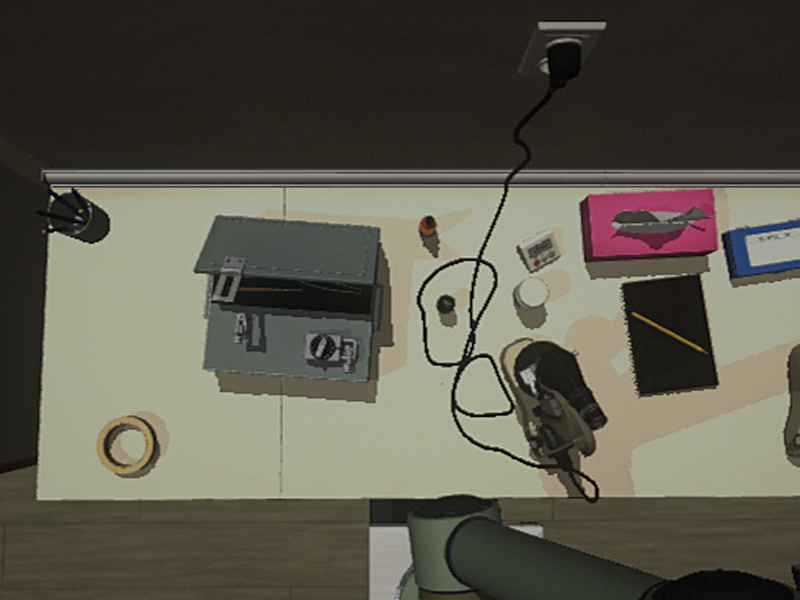

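The top view shows the box at about (290,300) in the 800 px picture, with the lid half open, the padlock at about (325,347) and the staple at about (240,328). I'll enlarge these areas.

```bash
cat > h.py <<'E'
import numpy as np, cv2
from station import manip, read_camera, get_calibration
np.set_printoptions(precision=4,suppress=True)
def ray(n,u,v):
    c=get_calibration(n);K=c['K'];d=np.array([(u-K[0,2])/K[0,0],-(v-K[1,2])/K[1,1],-1]);return c['eye'],c['attitude']@d
def atz(n,u,v,z):
    e,d=ray(n,u,v);return e+d*(z-e[2])/d[2]
def proj(n,p):
    c=get_calibration(n);q=c['attitude'].T@(np.asarray(p)-c['eye']);K=c['K'];return np.array([K[0,2]+K[0,0]*q[0]/-q[2],K[1,2]-K[1,1]*q[1]/-q[2]])
def tri(obs):
    A=np.zeros((3,3));b=np.zeros(3)
    for n,u,v in obs:
        e,d=ray(n,u,v);d=d/np.linalg.norm(d);P=np.eye(3)-np.outer(d,d);A+=P;b+=P@e
    return np.linalg.solve(A,b)
def crop(im,x0,y0,w,h,f,out,pts=()):
    c=cv2.resize(np.ascontiguousarray(im[y0:y0+h,x0:x0+w,::-1]),None,fx=f,fy=f,interpolation=cv2.INTER_CUBIC)
    c=cv2.convertScaleAbs(c,alpha=1.3,beta=10)
    for p in pts: cv2.circle(c,(int((p[0]+.5-x0)*f),int((p[1]+.5-y0)*f)),2,(0,0,255),-1)
    for k in range(0,w,10): cv2.putText(c,str(x0+k),(k*f,8),0,.3,(0,255,255),1);cv2.line(c,(k*f,10),(k*f,14),(0,255,255))
    for k in range(0,h,10): cv2.putText(c,str(y0+k),(0,k*f+4),0,.3,(0,255,255),1)
    cv2.imwrite(out,c)
E
python3 - <<'E'
from h import *
t=np.load('top0.npy');s=np.load('side0.npy')
crop(t,120,130,130,120,5,'pics/t1.png')
crop(s,115,160,175,150,4,'pics/s1.png')
E
```

```text
(no output)
```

View pics/t1.png

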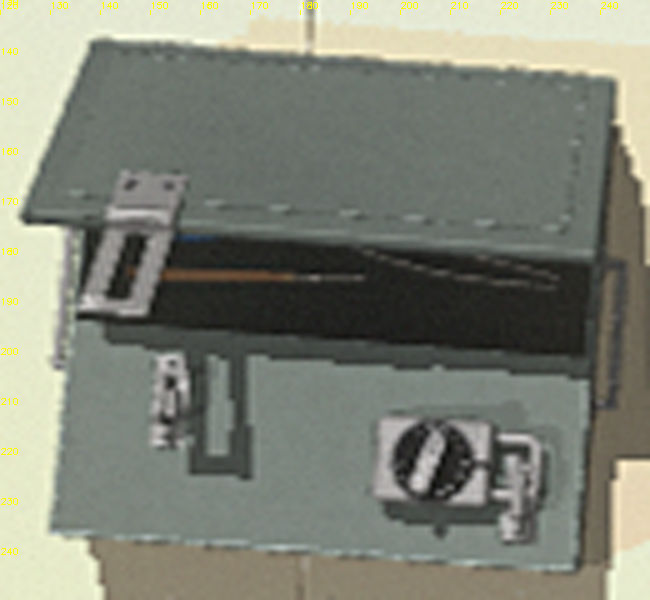

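View pics/s1.png

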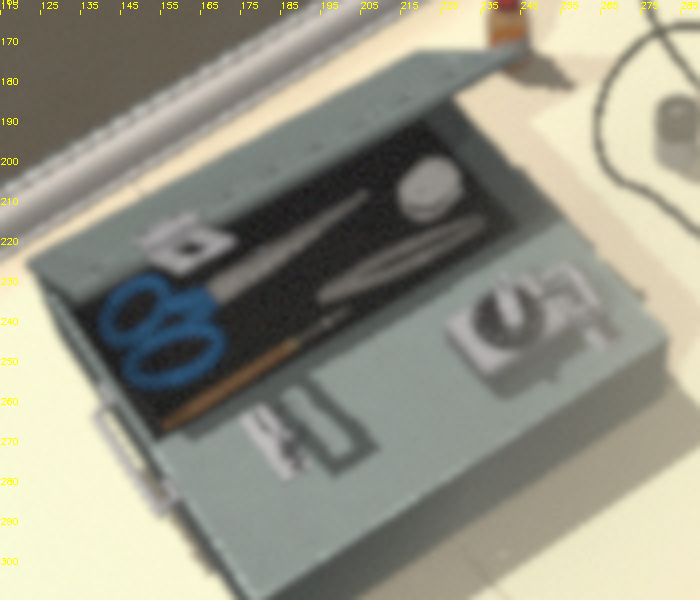

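The top crop shows the deck's front corners at (130,236.6) and (236,244), the dial's centre at (206.5,222), and its bar running roughly from upper right to lower left. The side crop shows front-left corner at (179,309) and right corner (282,244).

Run:
```python
from h import *
fl=atz('top',130,236.8,.08);fr=atz('top',236,244,.08)
bl=atz('top',135.5,194,.08);br=atz('top',238,205.5,.08)
print(fl,fr,np.linalg.norm(fl-fr),'deck rear',bl,br)
print('side fr',atz('side',281.5,245,.08), 'fl',atz('side',178,309.5,.08))
y=(fl-fr);yaw=np.arctan2(y[1],y[0])-np.pi/2
print('yaw',np.degrees(yaw))
print('dial top(z~.11)',atz('top',206.5,222,.11),'side',atz('side',243,238,.11))
print('body corners', [atz('top',u,v,.104)[:2] for u,v in((196,213.5),(218,214),(218,231),(195,229.5))])
print('eye', tri([('top',223.5,228),('side',258,236)]))
# lid front edge corners
L=tri([('top',124,174),('side',122,226)]);R=tri([('top',238.5,182),('side',247,171)])
print('lid',L,R)
```

```text
[0.433  0.4453 0.08  ] [0.4126 0.1552 0.08  ] 0.29081455166751224 deck rear [0.5507 0.433  0.08  ] [0.5183 0.1498 0.08  ]
side fr [0.4104 0.1635 0.08  ] fl [0.4368 0.4471 0.08  ]
yaw -4.039585827734958
dial top(z~.11) [0.4719 0.2336 0.11  ] side [0.4711 0.2331 0.11  ]
body corners [array([0.4951, 0.2627]), array([0.4936, 0.2032]), array([0.4478, 0.203 ]), array([0.452 , 0.2649])]
eye [0.4589 0.1916 0.0904]
lid [0.5959 0.4406 0.2164] [0.5664 0.1431 0.2007]
```

Run:
```python
from h import *
t=np.load('top0.npy');s=np.load('side0.npy')
crop(t,190,205,46,40,16,'pics/t2.png')
crop(s,220,220,56,42,14,'pics/s2.png')
```

```text
(no output)
```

View pics/t2.png

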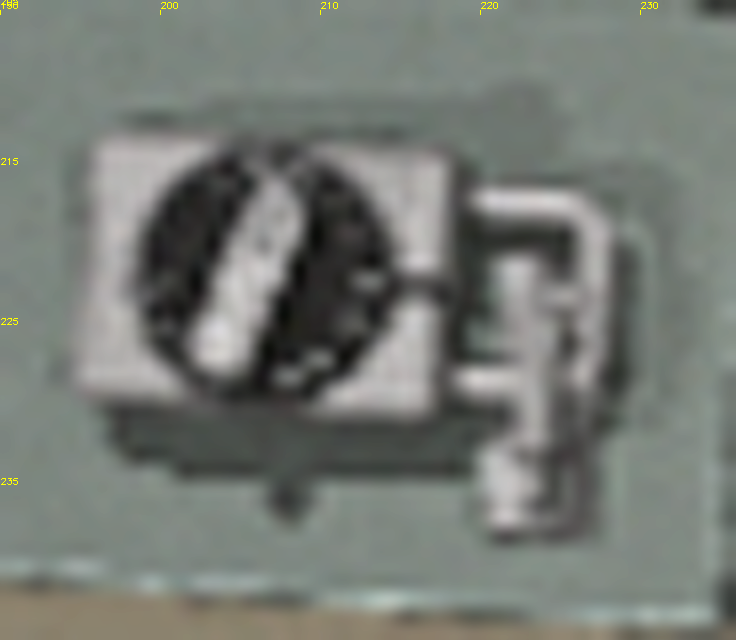

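View pics/s2.png

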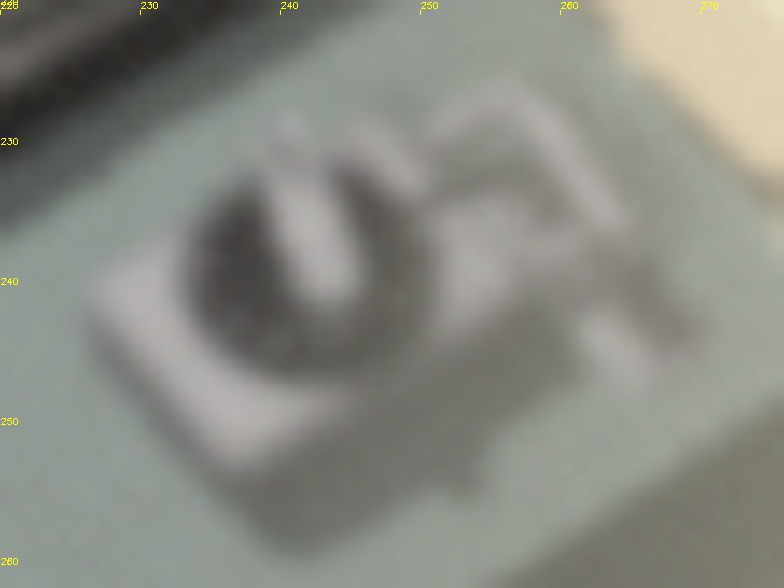

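Dial crop: the bar runs from its pointed end at the top (285,165) to its blunt end at (215,375). That's about 72° counter-clockwise of the index on the right, so three notches. Next I'll fit the poses.

Run:
```python
from h import *
from scipy.optimize import least_squares
def cv(n,x,y,f,x0,y0): return (n,(x+.5)/f-.5+x0,(y+.5)/f-.5+y0)
T=lambda x,y:cv('top',x,y,16,190,205); S=lambda x,y:cv('side',x,y,14,220,220)
obs=[(T(92,140),(-32,24,24)),(T(452,148),(32,24,24)),(T(442,412),(32,-24,24)),(T(78,392),(-32,-24,24)),
     (T(266,268),(0,0,30.5)),(S(310,282),(0,0,30.5)),(S(92,292),(-32,24,24)),(S(237,470),(-32,-24,24))]
def wp(p,l):
    c,s=np.cos(p[2]),np.sin(p[2]);return [p[0]+(c*l[0]-s*l[1])/1e3,p[1]+(s*l[0]+c*l[1])/1e3,.08+l[2]/1e3]
res=lambda p:np.concatenate([proj(o[0],wp(p,l))-o[1:] for o,l in obs])
r=least_squares(res,[.472,.233,-1.64]);print('padlock',r.x,np.degrees(r.x[2]));print(r.fun.reshape(-1,2))
a=T(285,165);b=T(212,375)
A=atz(*a,.1255);B=atz(*b,.1255);d=A-B;print('bar',A,B,(A+B)/2,np.linalg.norm(d),np.degrees(np.arctan2(d[1],d[0])))
# box
t=lambda x,y:cv('top',x,y,5,120,130);s=lambda x,y:cv('side',x,y,4,115,160)
ob=[(t(50,533),(-135,145,80)),(t(580,570),(-135,-145,80)),(t(595,78),None),(s(252,597),(-135,145,80)),(s(667,338),(-135,-145,80)),(t(78,318),(-20,145,80)),(t(590,375),(-20,-145,80))]
ob=[o for o in ob if o[1]]
wb=lambda p,l:[p[0]+(np.cos(p[2])*l[0]-np.sin(p[2])*l[1])/1e3,p[1]+(np.sin(p[2])*l[0]+np.cos(p[2])*l[1])/1e3,l[2]/1e3]
rb=least_squares(lambda p:np.concatenate([proj(o[0],wb(p,l))-o[1:] for o,l in ob]),[.55,.29,-.07])
print('box',rb.x,np.degrees(rb.x[2]));print(rb.fun.reshape(-1,2))
p=rb.x
lo=[(t(22,217),1),(t(612,258),-1),(t(95,40),0),(s(30,262),1),(s(527,47),-1)]
def lp(th,sd,h): return wb(p,(135-155*np.cos(th)+h*np.sin(th),147*sd,80+155*np.sin(th)+h*np.cos(th)))
for th in (.6,.7,.8,.85,.9,.95):
    print(th,[ (proj(o[0],lp(th,sd,5))-o[1:]).round(1) for o,sd in lo if sd])
print('hinge',wb(p,(135,0,80)))
q=tri([t(172,358),s(250,408)]);print('staple?',q)
```

```text
padlock [ 0.4726  0.2354 -1.6169] -92.64197823244386
[[-0.5897 -0.8523]
 [ 0.56   -0.3168]
 [ 0.2686  0.9661]
 [-0.7247  1.1834]
 [-0.3494  0.4504]
 [ 0.1635 -1.672 ]
 [-1.1237 -0.6015]
 [ 0.672   0.5054]]
bar [0.4903 0.23   0.1255] [0.4555 0.2418 0.1255] [0.4729 0.2359 0.1255] 0.03671012582844489 -18.762277641319923
box [ 0.5586  0.2906 -0.0919] -5.2643547633638805
[[-0.3307 -1.0408]
 [-0.8496  1.0071]
 [ 0.0903  0.45  ]
 [ 1.4695 -0.3911]
 [-1.0673  0.3381]
 [ 1.0382 -1.6744]]
0.6 [array([1.8, 5.5]), array([-2.4,  7.5]), array([16.3, 16.1]), array([ 2.4, 10.1])]
0.7 [array([1. , 1.1]), array([-2.2,  3.2]), array([13.2, 10. ]), array([0.1, 4.3])]
0.8 [array([ 0.3, -3.8]), array([-1.9, -1.6]), array([9.9, 3.8]), array([-2.6, -1.5])]
0.85 [array([ 0. , -6.4]), array([-1.7, -4.1]), array([8.2, 0.6]), array([-4. , -4.4])]
0.9 [array([-0.2, -9.1]), array([-1.5, -6.8]), array([ 6.5, -2.6]), array([-5.5, -7.2])]
0.95 [array([ -0.4, -11.9]), array([-1.3, -9.5]), array([ 4.7, -5.7]), array([ -7. , -10.1])]
hinge [np.float64(0.6930731062620525), np.float64(0.27819810029588554), 0.08]
staple? [0.531  0.3811 0.0878]
```

Fits: padlock at (0.473,0.235) with yaw −93.5°, box at (0.5586,0.2906) with yaw −5°, and lid about 0.76 rad open. I'll raise the arm, then cross over to a point above the lid's press point, shutting the fingers on the way.

>>> {"op": "carry_out", "data": {"moves": [[[0,0,0],[0,0,-5],-1],[[0,0,0],[0,0,-10],-1],[[0,0,0],[0,0,-14.5],-1],[[0,0,-0.15],[3.5,-3.5,-14.5],-1],[[0,0,-0.3],[7,-7,-14.5],-1],[[0,0,-0.45],[10.5,-10.5,-14.5],-1],[[0,0,-0.6],[14,-14,-14.5],-1],[[0,0,-0.75],[17.5,-17.5,-14.5],-1],[[0,0,-0.9],[21,-21,-14.5],-1],[[0,0,-1.05],[24.5,-24.5,-14.5],-1]], "squeeze": 40}}

```text
time_s: 1.1
eef_pos: [0.3166, -0.2283, 0.4011]
eef_rot: [[0.248, 0.969, 0.0], [0.969, -0.248, 0.0], [0.0, 0.0, -1.0]]
contact_force: [0.6, -0.7, 0.0]
width: 0.0
```

>>> {"op": "carry_out", "data": {"moves": [[[0,0,-0.15],[5,1.2,0],-1],[[0,0,-0.29],[9.7,2.5,0],-1],[[0,0,-0.43],[14.5,3.7,0],-1],[[0,0,-0.57],[19.2,5,0],-1],[[0,0,-0.72],[24,6.2,0],-1],[[0,0,-0.86],[28.8,7.4,0],-1],[[0,0,-1.0],[33.5,8.6,0],-1],[[0,0,-1.15],[38.3,9.9,0],-1],[[0,0,-1.3],[43,11.1,0],-1],[[0,0,-1.44],[47.8,12.3,0],-1]]}}

```text
time_s: 2.1
eef_pos: [0.5568, 0.203, 0.4008]
eef_rot: [[-0.928, 0.371, -0.0], [0.371, 0.928, -0.0], [0.0, -0.001, -1.0]]
contact_force: [1.1, -1.0, 0.3]
width: -0.0001
```

>>> {"op": "carry_out", "data": {"moves": [[[0,0,0],[-0.4,3,2],-1],[[0,0,0],[-0.8,6,5],-1],[[0,0,0],[-0.9,9.4,8],-1],[[0,0,0],[-0.9,9.4,11],-1],[[0,0,0],[-0.9,9.4,14],-1],[[0,0,0],[-0.9,9.4,16],-1],[[0,0,0],[-0.9,9.4,17],-1],[[0,0,0],[-0.9,9.4,17.9],-1],[[0,0,0],[-0.9,9.4,17.9],-1],[[0,0,0],[-0.9,9.4,17.9],-1]]}}

```text
time_s: 3.1
eef_pos: [0.6006, 0.2848, 0.2233]
eef_rot: [[-0.926, 0.377, 0.001], [0.377, 0.926, 0.0], [-0.001, 0.001, -1.0]]
contact_force: [1.1, -0.0, 0.9]
width: -0.0001
```

Run:
```python
from h import *
o=manip.get_obs();print(o['eef_pos'],o['contact_force'],o['q'])
t=read_camera('top');s=read_camera('side')
tip=o['eef_pos']-[0,0,.025]
crop(t,110,130,130,120,5,'pics/t3.png',[proj('top',tip)])
crop(s,115,130,175,150,4,'pics/s3.png',[proj('side',tip)])
```

```text
[0.6006 0.2848 0.2233] [ 1.0686 -0.0258  0.8703] [19.0081 32.145   5.2121 62.9855  0.0002 41.1773]
```

View pics/t3.png

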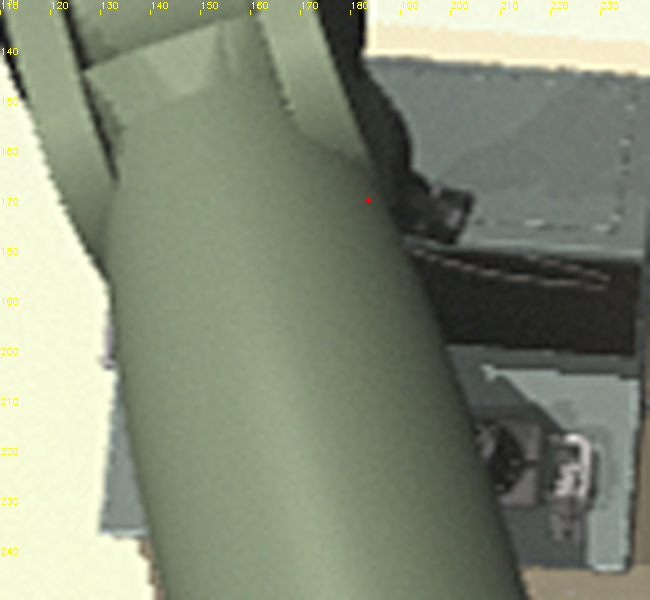

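View pics/s3.png

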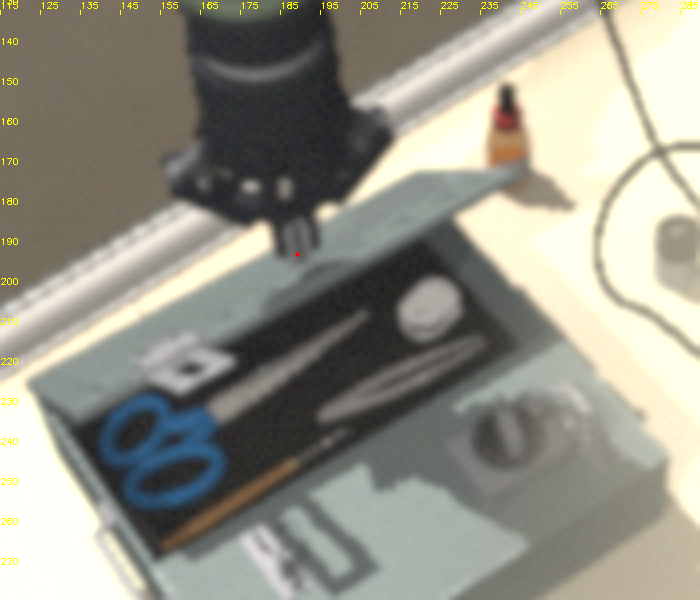

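The fingertip is above the lid's front strip, in the middle of its width (side crop 297,254). Now I'll press along the closing arc.

>>> {"op": "carry_out", "data": {"moves": [[[0,0,0],[0,0,0.8],-1],[[0,0,0],[0.3,-0.1,1.6],-1],[[0,0,0],[0.8,-0.25,2.4],-1],[[0,0,0],[1.4,-0.45,3.3],-1],[[0,0,0],[2.0,-0.6,4.1],-1],[[0,0,0],[2.6,-0.8,5.0],-1],[[0,0,0],[3.0,-0.9,6.0],-1],[[0,0,0],[3.4,-1.05,6.9],-1],[[0,0,0],[3.4,-1.05,6.9],-1],[[0,0,0],[3.4,-1.05,6.9],-1]]}}

```text
time_s: 4.2
eef_pos: [0.5643, 0.2878, 0.1528]
eef_rot: [[-0.926, 0.377, -0.001], [0.377, 0.926, -0.0], [0.001, -0.001, -1.0]]
contact_force: [-0.5, -0.3, 0.1]
width: -0.0003
```

Run:
```python
from h import *
o=manip.get_obs()
s=read_camera('side')
tip=o['eef_pos']-[0,0,.025]
crop(s,115,150,175,150,4,'pics/s4.png',[proj('side',tip)])
```

```text
(no output)
```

View pics/s4.png

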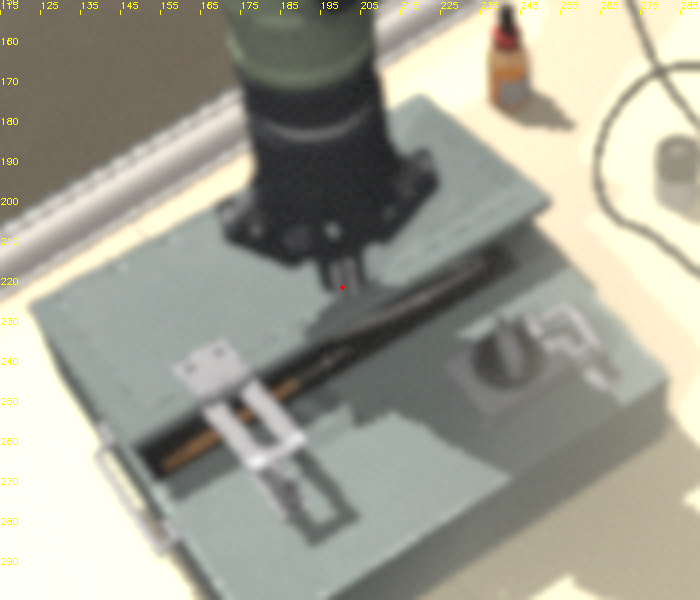

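The lid is following, and the leaf is lined up with the staple. I'll press the rest of the way down.

>>> {"op": "carry_out", "data": {"moves": [[[0,0,0],[0.2,-0.1,0.8],-1],[[0,0,0],[0.4,-0.15,1.6],-1],[[0,0,0],[0.6,-0.2,2.4],-1],[[0,0,0],[0.8,-0.25,3.1],-1],[[0,0,0],[0.9,-0.25,3.6],-1],[[0,0,0],[0.9,-0.25,4.0],-1],[[0,0,0],[0.9,-0.25,4.2],-1],[[0,0,0],[0.9,-0.25,4.3],-1],[[0,0,0],[0.9,-0.25,4.3],-1],[[0,0,0],[0.9,-0.25,4.3],-1]]}}

```text
time_s: 5.25
eef_pos: [0.5547, 0.2887, 0.1148]
eef_rot: [[-0.926, 0.377, 0.001], [0.377, 0.926, 0.0], [-0.001, 0.0, -1.0]]
contact_force: [-11.8, -4.8, 32.8]
width: -0.0001
```

The force stops the press at tip height 0.090, so the lid is shut. Next I'll back off upward, move above the dial and part-open the fingers.

>>> {"op": "carry_out", "data": {"moves": [[[0,0,0],[0,0,-3],-1],[[0,0,0],[0,0,-7],-1],[[0,0,-0.03],[1,-2,-9],-0.2],[[0,0,-0.03],[3,-5,-9],-0.2],[[0,0,-0.03],[5,-7,-9],-0.2],[[0,0,-0.03],[5.6,-8,-9],-0.2],[[0,0,-0.03],[5.6,-8,-8],-0.2],[[0,0,-0.03],[5.6,-8,-7],-0.2],[[0,0,-0.03],[5.6,-8,-6],-0.2],[[0,0,-0.03],[5.6,-8,-6],-0.2]]}}

```text
time_s: 6.25
eef_pos: [0.4728, 0.2358, 0.1679]
eef_rot: [[-0.937, 0.349, -0.003], [0.349, 0.937, -0.001], [0.003, -0.002, -1.0]]
contact_force: [-0.5, -1.1, -1.0]
width: 0.034
```

Run:
```python
from h import *
o=manip.get_obs();print(o['eef_pos'],o['contact_force'],o['width'],o['eef_rot'])
t=read_camera('top');s=read_camera('side')
tip=o['eef_pos']-[0,0,.023]
y=o['eef_rot'][:,1]*o['width']/2
crop(t,110,130,130,120,5,'pics/t5.png',[proj('top',tip)])
crop(s,165,160,120,110,6,'pics/s5.png',[proj('side',tip+y),proj('side',tip-y),proj('side',[.4728,.2356,.1255])])
```

```text
[0.4728 0.2358 0.1679] [-0.4809 -1.1384 -0.9693] 0.03395575285934194 [[-0.937   0.3492 -0.0033]
 [ 0.3492  0.937  -0.0011]
 [ 0.0027 -0.0022 -1.    ]]
```

View pics/s5.png

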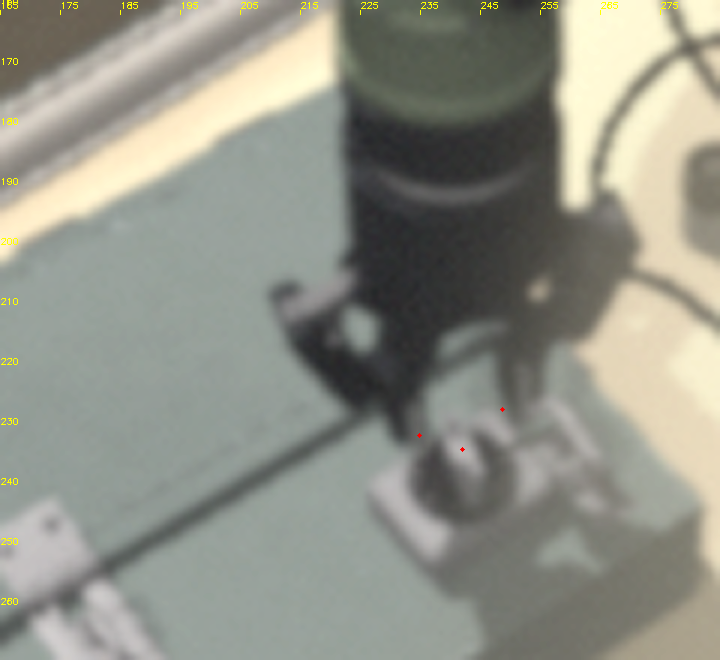

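View pics/t5.png

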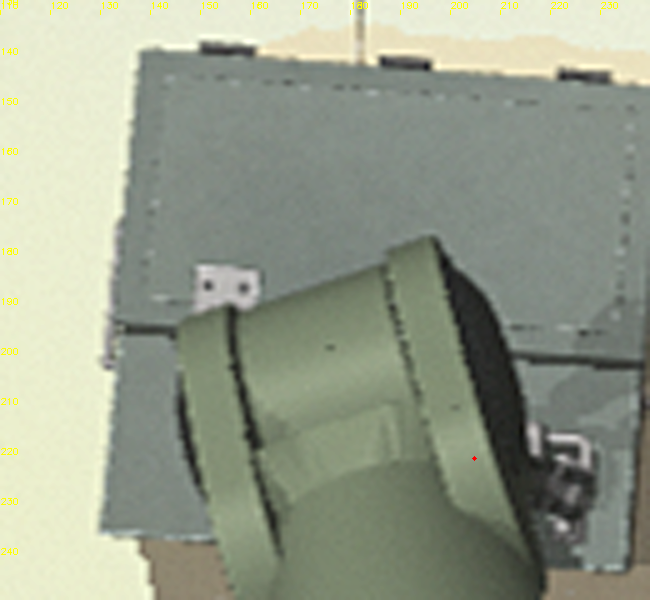

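The lid is closed, with the leaf over the staple. The fingers straddle the bar (side crop: bar at 242,235). I'll go down and close gently on it.

>>> {"op": "carry_out", "data": {"moves": [[[0,0,0],[0,0,0.8],-0.2],[[0,0,0],[0,0,1.6],-0.2],[[0,0,0],[0,0,2.4],-0.2],[[0,0,0],[0,0,3.0],-0.2],[[0,0,0],[0,0,3.0],-0.5],[[0,0,0],[0,0,3.0],-1],[[0,0,0],[0,0,3.0],-1],[[0,0,0],[0,0,3.0],-1],[[0,0,0],[0,0,3.0],-1],[[0,0,0],[0,0,3.0],-1]], "squeeze": 25}}

```text
time_s: 7.35
eef_pos: [0.4733, 0.2358, 0.1403]
eef_rot: [[-0.937, 0.349, -0.0], [0.349, 0.937, -0.0], [0.0, -0.0, -1.0]]
contact_force: [-0.0, 0.4, -2.6]
width: 0.009
```

Run:
```python
from h import *
o=manip.get_obs();print(o['eef_pos'],o['contact_force'],o['ft_torque'],o['width'])
s=read_camera('side')
crop(s,205,190,80,75,8,'pics/s6.png',[])
```

```text
[0.4733 0.2358 0.1403] [-0.0262  0.3862 -2.5596] [-0.0354 -0.0165 -0.048 ] 0.009015512005912111
```

View pics/s6.png

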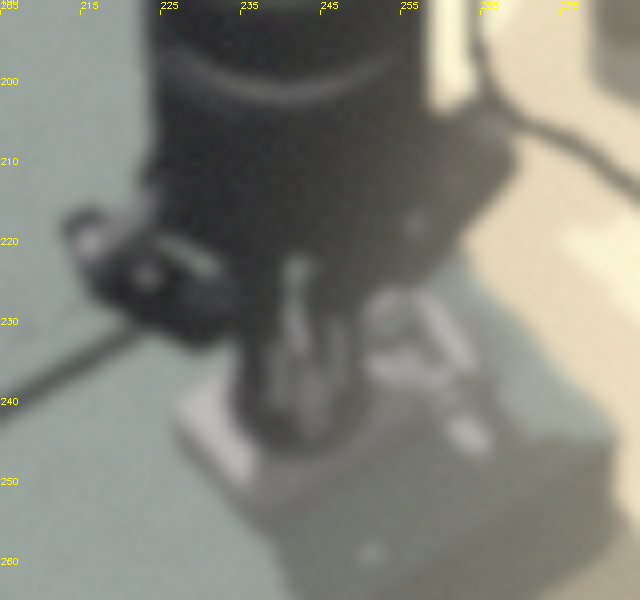

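The bar is gripped (width 9 mm). I'll turn it one notch clockwise with slight down pressure.

>>> {"op": "carry_out", "data": {"moves": [[[0,0,0],[0,0,0.2],-1],[[0,0,0.06],[0,0,0.3],-1],[[0,0,0.12],[0,0,0.3],-1],[[0,0,0.18],[0,0,0.3],-1],[[0,0,0.24],[0,0,0.3],-1],[[0,0,0.3],[0,0,0.3],-1],[[0,0,0.36],[0,0,0.3],-1],[[0,0,0.42],[0,0,0.3],-1],[[0,0,0.42],[0,0,0.3],-1],[[0,0,0.42],[0,0,0.3],-1]]}}

```text
time_s: 8.4
eef_pos: [0.4735, 0.2361, 0.1399]
eef_rot: [[-0.713, 0.701, 0.002], [0.701, 0.713, 0.001], [-0.001, 0.002, -1.0]]
contact_force: [-6.3, -1.8, 18.5]
width: 0.0091
```

Run:
```python
from h import *
o=manip.get_obs();print(o['eef_pos'],o['contact_force'],o['ft_torque'],o['width'],o['q'])
s=read_camera('side')
crop(s,205,190,80,75,8,'pics/s7.png',[])
t=read_camera('top')
crop(t,170,190,80,75,8,'pics/t7.png',[])
```

```text
[0.4735 0.2361 0.1399] [-6.3001 -1.8385 18.5285] [-0.4873  1.4498 -0.0244] 0.009108023325700668 [ 18.5037  22.7064 -23.749   43.4409   0.0019  62.9974]
```

View pics/s7.png

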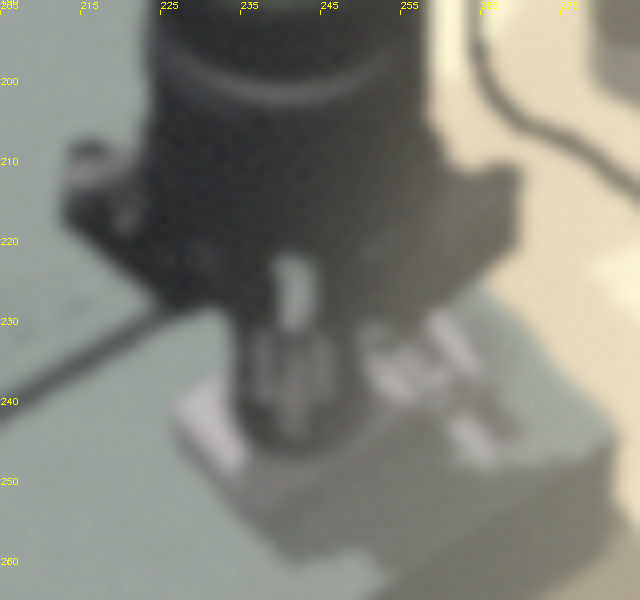

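View pics/t7.png

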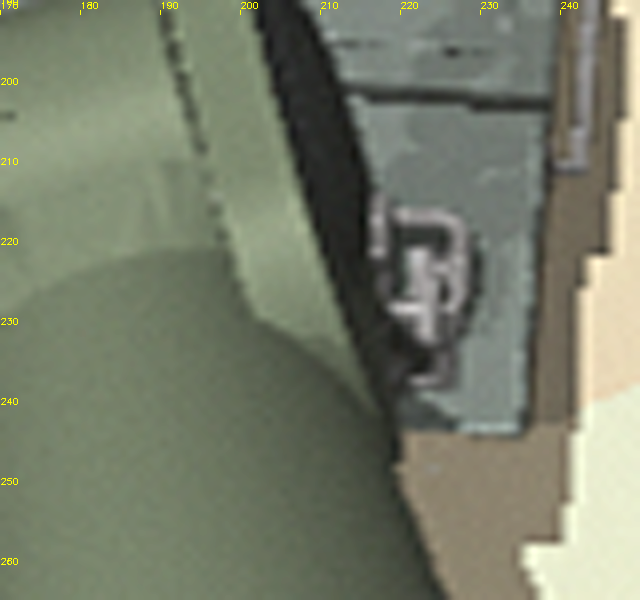

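The padlock body hasn't turned and the dial has moved one notch. I'll turn the remaining two notches.

>>> {"op": "carry_out", "data": {"moves": [[[0,0,0.09],[0,0,0],-1],[[0,0,0.18],[0,0,0],-1],[[0,0,0.27],[0,0,0],-1],[[0,0,0.36],[0,0,0],-1],[[0,0,0.45],[0,0,0],-1],[[0,0,0.54],[0,0,0],-1],[[0,0,0.63],[0,0,0],-1],[[0,0,0.72],[0,0,0],-1],[[0,0,0.8],[0,0,0],-1],[[0,0,0.84],[0,0,0],-1]]}}

```text
time_s: 9.5
eef_pos: [0.4735, 0.2361, 0.1398]
eef_rot: [[0.048, 0.999, 0.002], [0.999, -0.048, 0.001], [0.001, 0.002, -1.0]]
contact_force: [-7.3, -2.2, 18.5]
width: 0.0091
```

>>> {"op": "carry_out", "data": {"moves": [[[0,0,0],[0,0,0],-1],[[0,0,0],[0,0,0],-1],[[0,0,0],[0,0,0],-1],[[0,0,0],[0,0,-0.3],-0.5],[[0,0,0],[0,0,-0.3],-0.2],[[0,0,0],[0,0,-0.3],-0.2],[[0,0,0],[0,0,-1],-0.2],[[0,0,0],[0,0,-3],-0.2],[[0,0,0],[0,0,-5],-0.2],[[0,0,0],[0,0,-5],-0.2]]}}

```text
time_s: 10.5
eef_pos: [0.4752, 0.2365, 0.1899]
eef_rot: [[0.046, 0.999, 0.005], [0.999, -0.046, 0.002], [0.002, 0.004, -1.0]]
contact_force: [1.0, 0.1, -0.0]
width: 0.034
```

Run:
```python
from h import *
o=manip.get_obs();print(o['eef_pos'],o['eef_rot'],o['contact_force'],o['width'],o['q'])
s=read_camera('side')
crop(s,205,190,80,75,8,'pics/s8.png',[])
```

```text
[0.4752 0.2365 0.1899] [[ 0.0459  0.9989  0.0045]
 [ 0.9989 -0.0459  0.0015]
 [ 0.0017  0.0044 -1.    ]] [ 0.9679  0.1056 -0.0288] 0.03395246224006548 [ 18.4922  19.6362 -20.0269  50.0641  -0.0002 111.1244]
```

View pics/s8.png

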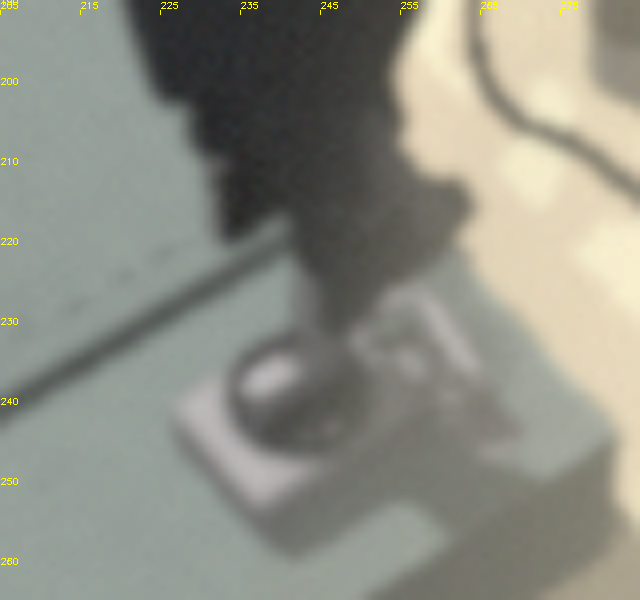

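The bar now lies along the body's axis (tool yaw 87.4°, padlock yaw about −92.6°), and the body hasn't shifted. Now I'll grasp the body across its 48 mm sides.

>>> {"op": "carry_out", "data": {"moves": [[[0,0,0],[0,-0.1,0],0.6],[[0,0,0],[0,-0.1,0],0.6],[[0,0,0],[0,-0.1,0],0.6],[[0,0,0],[0,-0.1,2],0.6],[[0,0,0],[0,-0.1,4],0.6],[[0,0,0],[0,-0.1,5.5],0.6],[[0,0,0],[0,-0.1,6.8],0.6],[[0,0,0],[0,-0.1,7.6],0.6],[[0,0,0],[0,-0.1,8.1],0.6],[[0,0,0],[0,-0.1,8.1],0.6]], "squeeze": 40}}

```text
time_s: 11.55
eef_pos: [0.472, 0.2358, 0.1057]
eef_rot: [[0.046, 0.999, -0.001], [0.999, -0.046, -0.0], [-0.0, -0.001, -1.0]]
contact_force: [-0.0, 0.1, 0.6]
width: 0.0682
```

Run:
```python
from h import *
o=manip.get_obs();print(o['eef_pos'],o['contact_force'],o['width'])
s=read_camera('side')
crop(s,205,190,80,75,8,'pics/s9.png',[])
```

```text
[0.472  0.2358 0.1057] [-0.0008  0.1069  0.5924] 0.06818245338569219
```

View pics/s9.png

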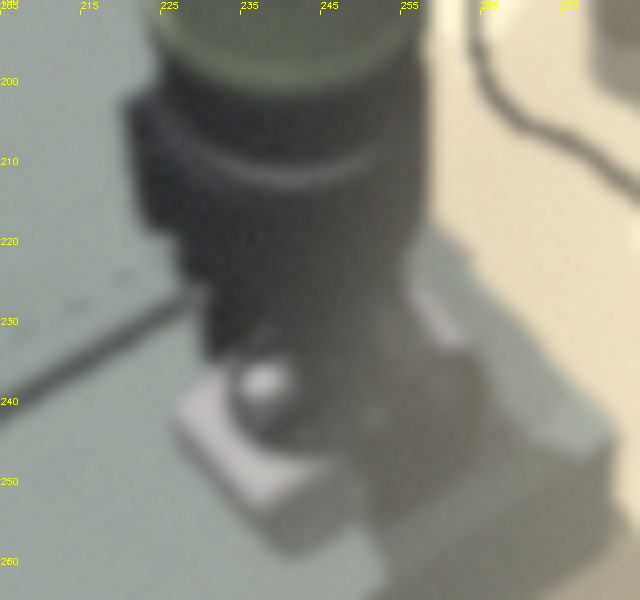

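The fingers straddle the body with no contact force. Now I'll close.

>>> {"op": "carry_out", "data": {"moves": [[[0,0,0],[0,0,-0.1],0.3],[[0,0,0],[0,0,-0.1],0],[[0,0,0],[0,0,-0.1],-0.3],[[0,0,0],[0,0,-0.1],-1],[[0,0,0],[0,0,-0.1],-1],[[0,0,0],[0,0,-0.1],-1],[[0,0,0],[0,0,-0.1],-1],[[0,0,0],[0,0,-0.1],-1],[[0,0,0],[0,0,-0.1],-1],[[0,0,0],[0,0,-0.1],-1]], "squeeze": 60}}

```text
time_s: 12.6
eef_pos: [0.4731, 0.2362, 0.1084]
eef_rot: [[0.046, 0.999, 0.002], [0.999, -0.046, 0.001], [0.001, 0.002, -1.0]]
contact_force: [-0.1, -1.2, 6.1]
width: 0.0467
```

Gripped at 47 mm. Next is the pull along tool +x (padlock −x), in two stages.

>>> {"op": "carry_out", "data": {"moves": [[[0,0,0],[0.2,0,0],-1],[[0,0,0],[0.5,0,0],-1],[[0,0,0],[0.8,0,0],-1],[[0,0,0],[1.1,0,0],-1],[[0,0,0],[1.4,0,0],-1],[[0,0,0],[1.6,0,0],-1],[[0,0,0],[1.8,0,0],-1],[[0,0,0],[2.0,0,0],-1],[[0,0,0],[2.2,0,0],-1],[[0,0,0],[2.2,0,0],-1]]}}

```text
time_s: 13.6
eef_pos: [0.4742, 0.2558, 0.1084]
eef_rot: [[0.047, 0.999, 0.002], [0.999, -0.047, -0.005], [-0.005, 0.003, -1.0]]
contact_force: [-0.2, -8.1, 8.0]
width: 0.0463
```

Run:
```python
from h import *
o=manip.get_obs();print(o['eef_pos'],o['contact_force'],o['ft_torque'],o['width'])
s=read_camera('side')
crop(s,205,190,80,75,8,'pics/s10.png',[])
t=read_camera('top')
crop(t,170,190,80,75,8,'pics/t10.png',[])
```

```text
[0.4742 0.2558 0.1084] [-0.2261 -8.1098  8.0379] [-1.5084  0.2502  0.0617] 0.04632506930676867
```

View pics/s10.png

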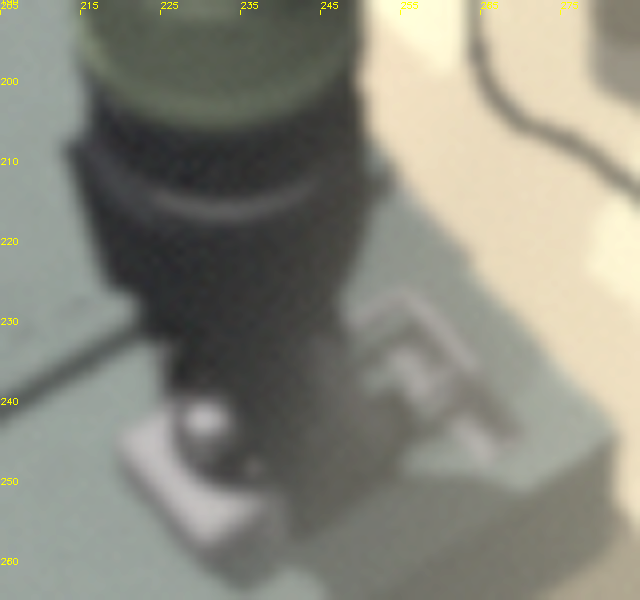

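View pics/t10.png

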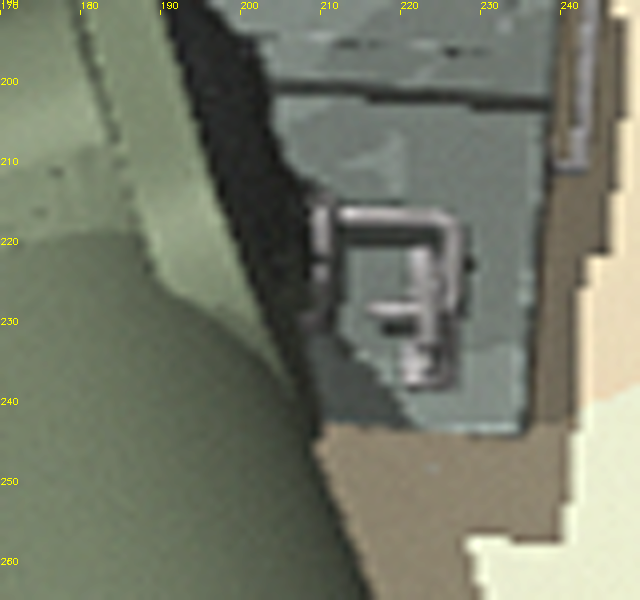

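The shackle is drawing out: its legs are visible and the short leg's end is at (215.5,228). I'll pull on to the stop.

>>> {"op": "carry_out", "data": {"moves": [[[0,0,0],[0.1,0,0],-1],[[0,0,0],[0.2,0,0],-1],[[0,0,0],[0.3,0,0],-1],[[0,0,0],[0.4,0,0],-1],[[0,0,0],[0.5,0,0],-1],[[0,0,0],[0.5,0,0],-1],[[0,0,0],[0.5,0,0],-1],[[0,0,0],[0.5,0,0],-1],[[0,0,0],[0.5,0,0],-1],[[0,0,0],[0.5,0,0],-1]]}}

```text
time_s: 14.7
eef_pos: [0.4744, 0.2605, 0.1084]
eef_rot: [[0.048, 0.999, 0.002], [0.999, -0.048, -0.005], [-0.005, 0.003, -1.0]]
contact_force: [-0.3, -9.6, 8.8]
width: 0.047
```

Run:
```python
from h import *
o=manip.get_obs();print(o['eef_pos'],o['contact_force'],o['ft_torque'],o['width'])
t=read_camera('top')
crop(t,170,190,80,75,8,'pics/t11.png',[])
```

```text
[0.4744 0.2605 0.1084] [-0.2638 -9.5674  8.8056] [-1.6498  0.2021  0.0557] 0.04695701135187351
```

View pics/t11.png

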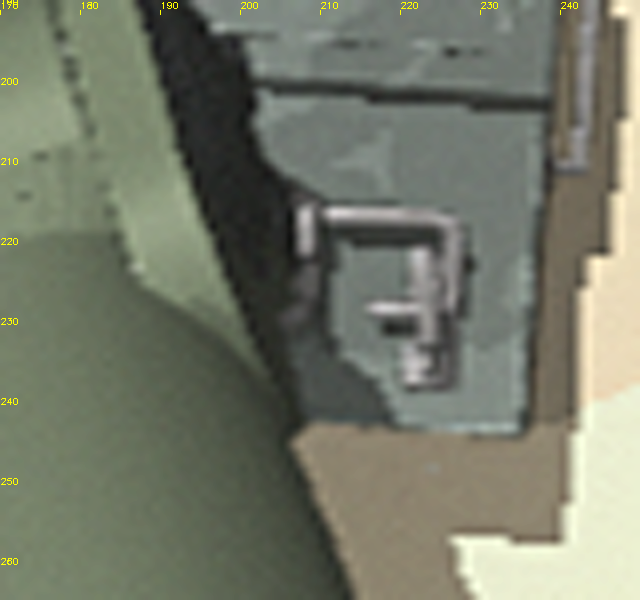

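>>> {"op": "carry_out", "data": {"moves": [[[0,0,0],[0.1,0,0],-1],[[0,0,0],[0.2,0,0],-1],[[0,0,0],[0.3,0,0],-1],[[0,0,0],[0.4,0,0],-1],[[0,0,0],[0.4,0,0],-1],[[0,0,0],[0.4,0,0],-1],[[0,0,0],[0.4,0,0],-1],[[0,0,0],[0.4,0,0],-1],[[0,0,0],[0.4,0,0],-1],[[0,0,0],[0.4,0,0],-1]]}}

```text
time_s: 15.75
eef_pos: [0.4745, 0.2611, 0.1085]
eef_rot: [[0.049, 0.999, 0.002], [0.999, -0.049, -0.013], [-0.013, 0.003, -1.0]]
contact_force: [-0.7, -18.8, 14.9]
width: 0.047
```

Run:
```python
from h import *
o=manip.get_obs();print(o['eef_pos'],o['contact_force'],o['ft_torque'],o['width'])
t=read_camera('top')
crop(t,195,200,46,44,14,'pics/t12.png',[])
```

```text
[0.4745 0.2611 0.1085] [ -0.7324 -18.8306  14.8806] [-3.6044  0.3524  0.1787] 0.04700133321512101
```

View pics/t12.png

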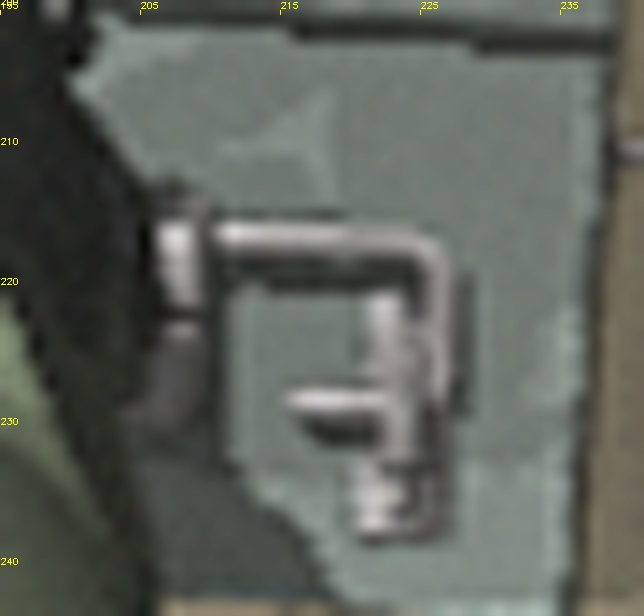

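The force rose at 24.9 mm of travel, so that's the stop and the shackle is fully out, with the gap clearly visible (short leg's end at 215.5,228.5). Next I'll slide the padlock about 31 mm forward to bring the eye into the gap.

>>> {"op": "carry_out", "data": {"moves": [[[0,0,0],[-0.4,0,0],-1],[[0,0,0],[-0.6,0,-0.2],-1],[[0,0,0],[-1.0,0,-0.2],-1],[[0,0,0],[-1.5,0,-0.2],-1],[[0,0,0],[-2.0,0,-0.2],-1],[[0,0,0],[-2.5,0,-0.2],-1],[[0,0,0],[-3.0,0,-0.2],-1],[[0,0,0],[-3.4,0,-0.2],-1],[[0,0,0],[-3.7,0,-0.2],-1],[[0,0,0],[-3.7,0,-0.2],-1]]}}

```text
time_s: 16.8
eef_pos: [0.4721, 0.2295, 0.1093]
eef_rot: [[0.047, 0.999, -0.0], [0.999, -0.047, -0.0], [-0.0, -0.0, -1.0]]
contact_force: [-0.3, 0.0, -2.9]
width: 0.0466
```

Run:
```python
from h import *
o=manip.get_obs();print(o['eef_pos'],o['contact_force'],o['ft_torque'],o['width'])
t=read_camera('top')
crop(t,200,200,46,44,14,'pics/t13.png',[])
s=read_camera('side')
crop(s,205,190,80,75,8,'pics/s13.png',[])
```

```text
[0.4721 0.2295 0.1093] [-0.2587  0.0409 -2.9143] [ 0.01   -0.017   0.0241] 0.04664575251199715
```

View pics/t13.png

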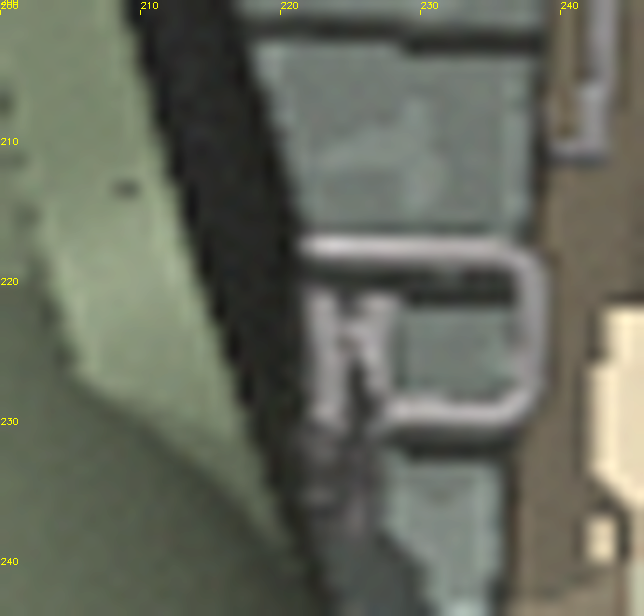

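View pics/s13.png

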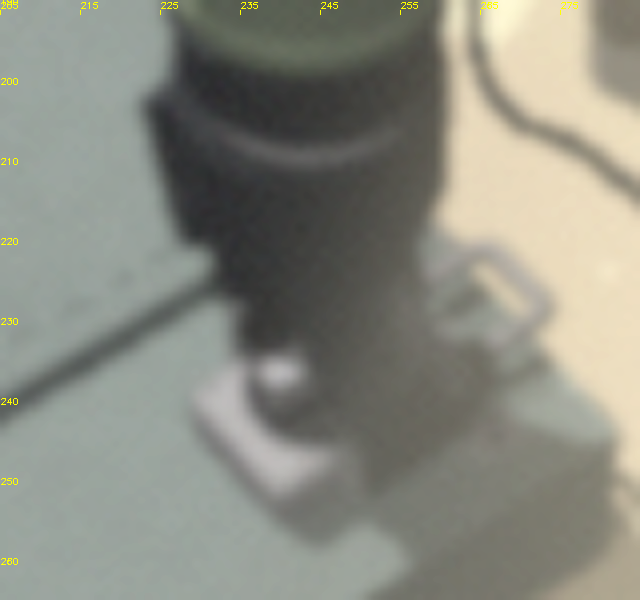

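Run:
```python
from h import *
f=lambda x,y,x0:((x+.5)/14-.5+x0,(y+.5)/14-.5+200)
for nm,(x,y),x0,z in [('col1',(328,350),200,.104),('col2',(378,350),200,.104),('t12 eye',(392,380),195,.105),('t12 bodyfront',(205,290),195,.104),('t12 legend',(288,400),195,.092),('legend now',(388,410),200,.092),('bow t12 outer',(455,320),195,.092),('bow now outer',(545,320),200,.092)]:
    print(nm,atz('top',*f(x,y,x0),z))
```

```text
col1 [0.4651 0.1897 0.104 ]
col2 [0.4651 0.18   0.104 ]
t12 eye [0.4593 0.1907 0.105 ]
t12 bodyfront [0.4768 0.2269 0.104 ]
t12 legend [0.4559 0.2117 0.092 ]
legend now [0.4538 0.1787 0.092 ]
bow t12 outer [0.4713 0.1793 0.092 ]
bow now outer [0.4712 0.1482 0.092 ]
```

The eye (y≈0.190) lies in the gap between the body front (0.195) and the leg's end (0.179), closer to the body. I'll back off 3 mm to centre it, then start to lift.

>>> {"op": "carry_out", "data": {"moves": [[[0,0,0],[0.15,0,0],-1],[[0,0,0],[0.3,0,0],-1],[[0,0,0],[0.3,0,0],-1],[[0,0,0],[0.3,0,-0.3],-1],[[0,0,0],[0.3,0,-0.6],-1],[[0,0,0],[0.3,0,-0.9],-1],[[0,0,0],[0.3,0,-1.2],-1],[[0,0,0],[0.3,0,-1.5],-1],[[0,0,0],[0.3,0,-1.5],-1],[[0,0,0],[0.3,0,-1.5],-1]]}}

```text
time_s: 17.9
eef_pos: [0.4723, 0.233, 0.1244]
eef_rot: [[0.046, 0.999, 0.0], [0.999, -0.046, 0.0], [0.0, 0.0, -1.0]]
contact_force: [-0.2, -0.2, -2.9]
width: 0.0465
```

Run:
```python
from h import *
o=manip.get_obs();print(o['eef_pos'],o['contact_force'],o['ft_torque'],o['width'])
t=read_camera('top')
crop(t,200,200,46,44,14,'pics/t14.png',[])
```

```text
[0.4723 0.233  0.1244] [-0.1822 -0.1773 -2.9014] [ 0.0076  0.0076 -0.0247] 0.04649505412515817
```

View pics/t14.png

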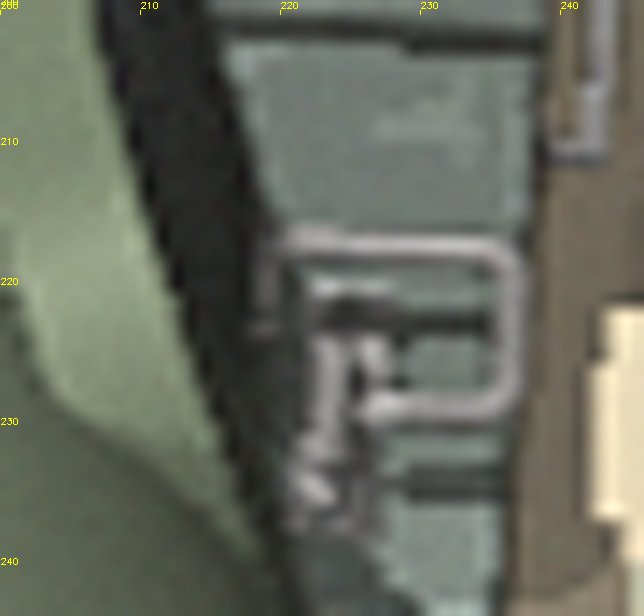

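It's clear of the eye, and the only load is the padlock's weight (2.9 N). I'll lift on.

>>> {"op": "carry_out", "data": {"moves": [[[0,0,0],[0,0,-0.6],-1],[[0,0,0],[0,0,-1.2],-1],[[0,0,0],[0,0,-2],-1],[[0,0,0],[0,0,-3],-1],[[0,0,0],[0,0,-4],-1],[[0,0,0],[0,0,-5],-1],[[0,0,0],[0,0,-6],-1],[[0,0,0],[0,0,-7],-1],[[0,0,0],[0,0,-7],-1],[[0,0,0],[0,0,-7],-1]]}}

```text
time_s: 18.95
eef_pos: [0.4723, 0.233, 0.1945]
eef_rot: [[0.046, 0.999, 0.001], [0.999, -0.046, 0.0], [0.0, 0.001, -1.0]]
contact_force: [-0.0, -0.2, -2.5]
width: 0.0469
```

Run:
```python
from h import *
o=manip.get_obs();print(o['eef_pos'],o['contact_force'],o['ft_torque'],o['width'],o['q'])
s=read_camera('side')
crop(s,165,170,120,110,6,'pics/s15.png',[proj('side',[.531,.381,.108]),proj('side',[.505,.378,.108])])
t=read_camera('top');crop(t,120,180,120,70,6,'pics/t15.png')
# staple from the first top image, crop t1 (170,358)-(165,445): foot/top
for x,y in((168,358),(165,440),(168,400)):
    print(atz('top',(x+.5)/5-.5+120,(y+.5)/5-.5+130,.1))
```

```text
[0.4723 0.233  0.1945] [-0.0222 -0.1557 -2.4519] [0.023  0.0429 0.0368] 0.04686500165699815 [ 18.223   19.1364 -20.0209  50.8122  -0.0011 110.8568]
[0.529  0.3796 0.1   ]
[0.4845 0.3804 0.1   ]
[0.5062 0.3792 0.1   ]
```

View pics/s15.png

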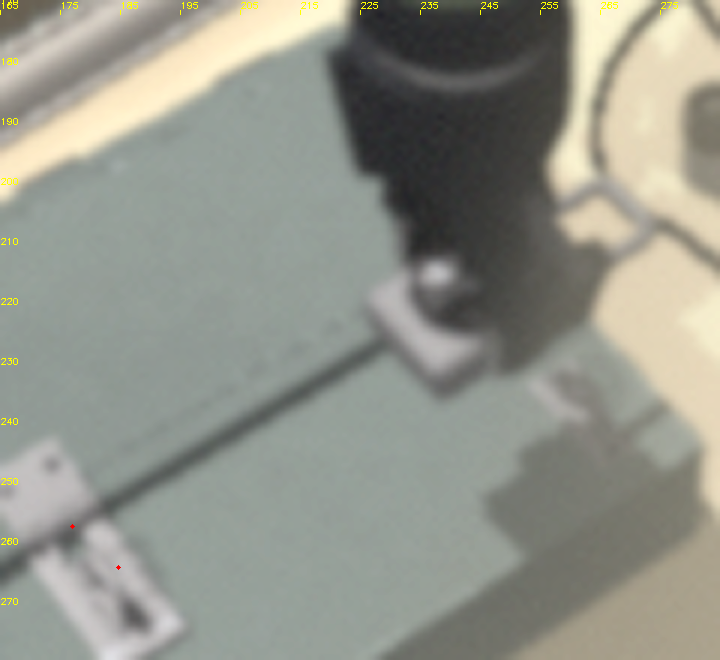

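View pics/t15.png

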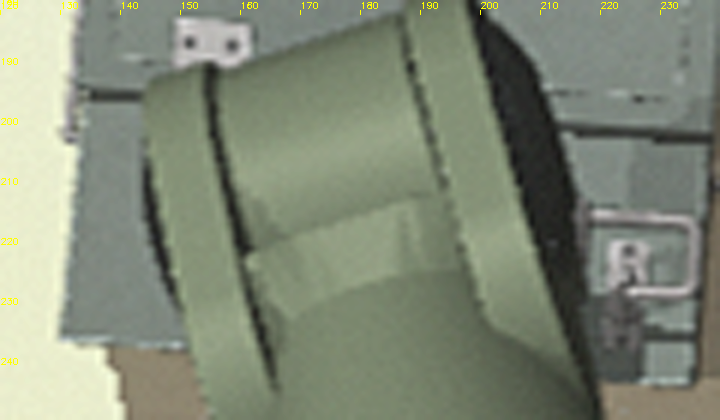

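The padlock is lifted, level, and the shackle is open. The staple is at about (0.506,0.380), so I'll carry it there.

>>> {"op": "carry_out", "data": {"moves": [[[0,0,0],[1,0.2,0],-1],[[0,0,0],[3,0.5,0],-1],[[0,0,0],[5,0.9,0],-1],[[0,0,0],[7,1.2,0],-1],[[0,0,0],[9,1.6,0],-1],[[0,0,0],[11,2,0],-1],[[0,0,0],[12.8,2.3,0],-1],[[0,0,0],[14,2.5,0],-1],[[0,0,0],[14.6,2.6,0],-1],[[0,0,0],[14.6,2.6,0],-1]]}}

```text
time_s: 20.05
eef_pos: [0.5047, 0.3782, 0.1938]
eef_rot: [[0.045, 0.999, -0.0], [0.999, -0.045, -0.0], [-0.0, -0.0, -1.0]]
contact_force: [0.6, 0.7, -2.7]
width: 0.0467
```

>>> {"op": "carry_out", "data": {"moves": [[[0,0,0],[0,0,0],-1],[[0,0,0],[0,0,0],-1],[[0,0,0],[0,0,0],-1],[[0,0,0],[0,0,0],-1],[[0,0,0],[0,0,0],-1],[[0,0,0],[0,0,0],-1],[[0,0,0],[0,0,0],-1],[[0,0,0],[0,0,0],-1],[[0,0,0],[0,0,0],-1],[[0,0,0],[0,0,0],-1]]}}

```text
time_s: 21.05
eef_pos: [0.5049, 0.3776, 0.1942]
eef_rot: [[0.046, 0.999, -0.0], [0.999, -0.046, -0.0], [-0.0, -0.0, -1.0]]
contact_force: [0.7, -0.0, -3.7]
width: 0.0469
```

Run:
```python
from h import *
o=manip.get_obs();print(o['eef_pos'],o['contact_force'],o['ft_torque'],o['width'],o['dq'])
s=read_camera('side')
crop(s,120,170,130,120,5,'pics/s16.png',[])
t=read_camera('top');crop(t,110,130,130,120,5,'pics/t16.png')
```

```text
[0.5049 0.3776 0.1942] [ 0.6785 -0.0368 -3.7018] [ 0.0582 -0.0015 -0.0234] 0.04688369481491806 [-0.073   0.0596  0.0236 -0.0293  0.017   0.0417]
```

View pics/s16.png

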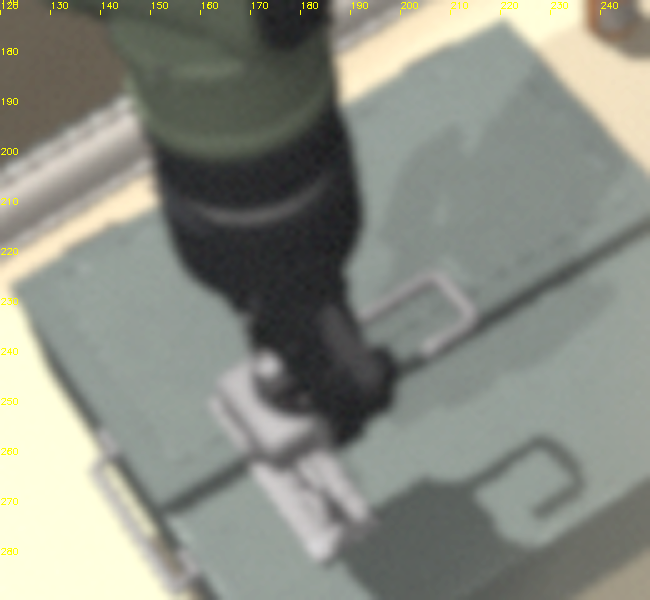

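View pics/t16.png

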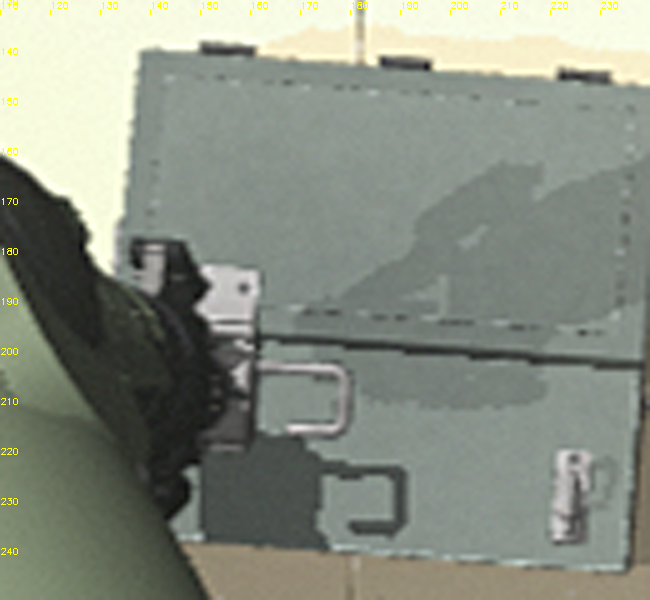

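The padlock is held level above the staple at (0.505,0.378). Its shackle is visibly open, the lid is flush, and nothing is touching it. Handing the job in.

Run:
```python
from h import *
print(manip.job_done())
o=manip.get_obs();print(o['time_s'],o['eef_pos'],o['contact_force'],o['width'])
```

```text
the job is handed in; nothing more can be done
None
the job is handed in; nothing more can be done
```

I handed the job in at about 21 s of the 48 s allowed. No verdict is reported, so what follows rests on my own readings and pictures.

- **Lid:** I pressed it shut until the wrist force rose to about 33 N with the fingertip at 90 mm. The leaf dropped over the staple, and the last pictures show the lid still flush.
- **Dial:** I turned it three notches clockwise. The padlock's body did not turn with it.
- **Shackle:** I pulled the body about 25 mm to the stop, where the force rose to about 19 N. That is roughly 22 mm of draw plus about 3 mm of slack.
- **Lifting off:** I slid the padlock forward until the eye stood in the gap, then lifted it straight up with only its weight on the wrist.
- **Final hold:** The tool is at (0.505, 0.378), a few millimetres sideways of my estimate of the staple at (0.506, 0.380). The padlock's centre is about 70 mm above the staple's top. The tool is vertical, the grip opening is 47 mm, and the wrist carries about 3 to 4 N. In the pictures the shackle is open and the padlock touches nothing.

No final check failed or disagreed. Three limits on what I checked:

- The dial's pointed end was never seen at the index mark, because the gripper hid it. The shackle opening confirms it.
- The first fits from the pictures were only good to a few millimetres.
- I did not measure the jar, timer and objective case again at the end. The arm made no contact near them.

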